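Draw the ulna out through the port of the display shelf

TASK

The resin ulna lies in the shallow compartment under the acrylic top of the walnut display shelf, and it is longer than the port in the acrylic. Draw it out through the port, tilted, one end first, without forcing it against the shelf, and finish still holding it in the gripper: level, still and centred above the port, about 10 cm clear of the acrylic. Leave the cranium, the skull stand and the reflex hammer where they are.

Things in the scene. Friction and masses are not known exactly. Their poses are not given: they have to be found in the camera images.
- shelf: Fixed low walnut box, 244 (its x) x 494 (its y, the long way) x 62 mm high; origin at the centre of its underside on the table, z up. Walls 12 mm thick, inside 220 x 470 mm. Inner floor 12 mm above the table. Clear acrylic sheet on top, 5 mm thick: underside 57 mm, top face 62 mm above the table (45 mm free height inside). Position and yaw vary.
- port (a point): Centre of the rectangular port in the middle of the acrylic, level with its top face (62 mm above the table); axes as the shelf's. The port is 150 mm along the shelf's x and 180 mm along its y, with a thin steel rim flush with the sheet.
- ulna: Loose bone-white resin ulna, 260 mm long along its x, 80 to 170 g. Round shaft 16 mm in diameter from x = -104 to +85 mm; wrist end (-x) a round knob 22 mm in diameter, 26 mm long; elbow end (+x) a block 45 mm long, 26 mm wide, 22 mm high. Origin at mid-length on the underside, z up as it lies level on the shelf's inner floor, the shaft's axis 11 mm above that floor.
- ulna_mid (a point): Point on the ulna's long axis at mid-length (11 mm above its origin). At the start it is seen through the port; the ulna lies roughly along the shelf's y, elbow end towards +y, both ends under or at the edge of the acrylic.
- ulna_elbow_end (a point): Tip of the elbow end on the ulna's long axis, 130 mm from the middle.
- ulna_wrist_end (a point): Tip of the wrist end on the ulna's long axis, 130 mm from the middle.
- cranium: Bystander: resin skull, about 170 x 135 x 150 mm high, loose on the table to the left of the shelf; origin under its centre.
- skull_stand: Bystander: white ceramic pedestal, 110 mm in diameter at the foot, 82 mm high, loose on the table to the right of the shelf; origin under its centre.
- reflex_hammer: Bystander: chrome reflex hammer with a black rubber head, 190 mm long, 50 mm across the head, 24 mm high, lying loose on the acrylic across the shelf (along the shelf's x) near its +y end, about 200 mm from the port's centre; origin under its middle, on the acrylic.

How it is judged:
By the outcome, as a careful person would: the job done as asked, in the order asked, and still so for the second after the job is handed in, while the arm keeps its last pose, push and grip.
It also fails if it takes over 40 s, if anything falls off the work surface, if the arm or the gripper's body presses on something with over 40 N, if the wrist force passes 120 N, or if a joint passes its speed limit or range.

ROBOT

A 6-joint arm with a two-finger parallel gripper is mounted at the origin on the work surface. World frame = base frame: x ahead of the robot, y to its left, z up, the work surface at z = 0. Lengths are in m, angles in rad, forces in N, time in s.
With the tool pointing down it reaches from about 0.3 to 0.75 m from the base axis. Payload 8.5 kg.
Tool frame: the origin (TCP) lies where the fingers leave the gripper's body, on its centre line; the fingertips stand 64 mm ahead of it and the grasp point (between the pads) lies 45 mm ahead of it (ctrl.tcp_to_grasp is the distance from the TCP to the grasp point, in m); z points along the fingers, y is the line along which they close (so a half turn about z gives the same grasp; the last joint's range is limited). The gripper opens to 88 mm and grips with 3 to 60 N. Pads are 18 mm wide; open, the fingers measure 123 mm over their backs; the gripper's body (75 mm by 187 mm) begins 45 mm behind the grasp point.
Start: joints at [-1.353, 0.381, 1.297, -0, 1.464, -0.215], TCP at [0.231, -0.499, 0.303] pointing down, gripper open.
Joint ranges: [-3.11, 3.11], [-0.89, 2.33], [0.22, 2.48], [-1.42, 4.56], [0.17, 2.85], [-2.88, 2.88]. Speed limits (rad/s): [2.39, 2.39, 3.14, 3.14, 3.14, 3.14].

INTERFACE

Orientations are given as a 3x3 rotation matrix whose columns are the frame's x, y, z axes.
In Python, from bench import ctrl, optics, job gives the robot as it stands.
- The arm moves only by the tool servo_tool, never from a script. Its argument "moves" is a list of rows, each a list of 2 entries, a list of its own where there are three numbers: the shift along the tool's x, y, z in m, then the turn, a rotation vector about the tool's x, y, z in rad. A call has 1 to 20 rows; each row shifts and turns the commanded pose from where the row before left it, along the tool's axes as they then stand; what a row does not reach is not made up. A row lasts 1/8 s, in which the tool goes at most 62.5 mm and 10.7 degrees, less where a joint would pass 70% of its speed; a pose out of reach is approached as far as the arm can. A call with a gripper value outside its range is refused whole. "fingers" is the opening, from 0 (shut) to 1 (fully open), set as the call begins (left out, the last holds). The fingers move at their own pace and stop on an object; "newtons" is the grip in N (left out, the last holds). Time passes only in rows, so rows that do not move let the fingers close. It gives the time, the measured TCP pose, the force, the opening and the grip force at its end, in the units of the state.
- ctrl.sense(): the state, without advancing time (a new reading comes with each control period).
- optics.camera(name): name is "scene" or "top" or "wrist"; returns a dict with "pixels" (420x560x3 uint8, blue, green, red), "range_z" (420x560 float32, m along the optical axis (not along the pixel's ray), 0 where there is no reading), "fx", "fy", "cx", "cy" (pixels), "extrinsics" (4x4, takes a point from camera to world coordinates). Camera axes: x right, y up, looking along -z (the intrinsics and any distortion apply to the point x, -y, -z); pixel columns grow to the right and rows downward; lengths in m; the calibration is good to about 2 mm. A picture is of the moment at which its call begins.
- job.sign_off(): hands the job in; it is judged then, once.
The state is a dict: "t": time; "joint_pos": joint angles; "qd": joint speeds; "effort": joint torques, N m; "eef_pos": TCP position; "eef_rot": TCP orientation; "ft_force": force on the tool from outside, world axes, zero at the start; "moment": the same for the moment, N m; "opening": finger opening in m; "grasp_force": force on a finger pad.
Only numpy, scipy, OpenCV 4.12 (cv2) and the standard library are available. Lean on these libraries where they do the work, as an engineer would, in place of code of your own. Each camera call takes 0.05 s, during which the arm holds its last target. There are 200 camera calls.

## Working session

There is one attempt and no reset: what is moved stays moved. The work goes in short steps, Python scripts to look and compute and a tool call to move; the robot and the scene stay as the last step left them, time stands still between calls to the robot, and variables do not carry over. Pictures are saved under pics/ and viewed, at most 10 in all, crops included, and the job is handed in when it is done.

Besides the shell and the picture viewer there is one more tool, called after "Emit:" as a command line: name --argument value ..., lists and objects as JSON in quotes. servo_tool: Moves the arm, as the interface text tells. Its arguments: {"type":"object","properties":{"moves":{"type":"array"},"fingers":{"type":"number"},"newtons":{"type":"number"}},"required":["moves"]}

```bash
ls && mkdir -p pics && cat > h.py <<'E'
import numpy as np, cv2
from bench import ctrl, optics, job
def shot(name, fn=None):
    c=optics.camera(name)
    if fn: cv2.imwrite('pics/'+fn,c['pixels'])
    return c
def world(c,u,v,d=None):
    u=np.asarray(u,float);v=np.asarray(v,float)
    if d is None: d=c['range_z'][v.astype(int),u.astype(int)]
    p=np.stack([(u-c['cx'])/c['fx']*d,-(v-c['cy'])/c['fy']*d,-d*np.ones_like(u),np.ones_like(u)],-1)
    return (p@c['extrinsics'].T)[...,:3]
def onplane(c,u,v,z):
    a=world(c,u,v,1.0);o=c['extrinsics'][:3,3]
    return o+(a-o)*((z-o[2])/(a-o)[...,2])[...,None]
E
python3 - <<'E'
from h import *
import pickle
c=shot('top','top0.png'); print({k:v for k,v in c.items() if k not in('pixels','range_z')})
s=shot('scene','scene0.png')
pickle.dump((c,s),open('c0.pkl','wb'))
print(ctrl.sense())
E
```

```text
pics
{'fx': 532.3499926284309, 'fy': 532.3499926284309, 'cx': 275.76747849323294, 'cy': 213.93492649717467, 'extrinsics': array([[-0.01165358,  0.98263697, -0.18517231,  0.28017844],
       [-0.99992907, -0.01099629,  0.00457626,  0.00239196],
       [ 0.0024606 ,  0.18521251,  0.98269541,  1.41173615],
       [ 0.        ,  0.        ,  0.        ,  1.        ]])}
{'t': 0.1, 'joint_pos': array([-1.35331797e+00,  3.81132672e-01,  1.29810380e+00, -3.29488362e-06,
        1.46358233e+00, -2.15306465e-01]), 'qd': array([ 0.00110984, -0.00245738, -0.00256992,  0.00069975, -0.00167673,
        0.00047439]), 'effort': array([ 5.12685787e-03, -4.38647282e+01, -2.24914134e+01,  7.14677107e-02,
        3.42159031e-02, -7.93430968e-05]), 'eef_pos': array([ 0.23063148, -0.49914467,  0.30222466]), 'eef_rot': array([[ 9.07801204e-01,  4.19400648e-01, -2.67762641e-04],
       [ 4.19400653e-01, -9.07800452e-01,  1.19656000e-03],
       [ 2.58762991e-04, -1.19853843e-03, -9.99999248e-01]]), 'ft_force': array([ 0.7913726 , -0.32908795,  0.02523433]), 'moment': array([ 0.06433763,  0.04172706, -0.02007769]), 'grasp_force': 0.0, 'opening': 0.08835151876828397}
```

View pics/top0.png

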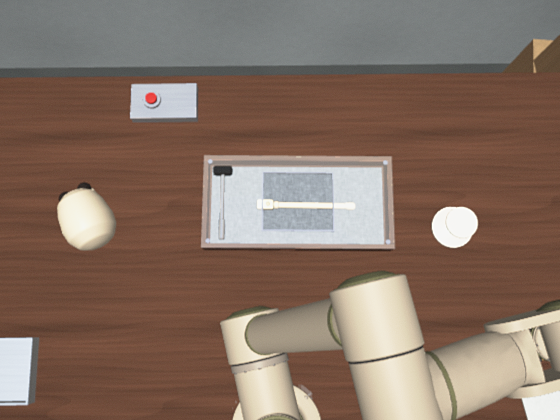

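View pics/scene0.png

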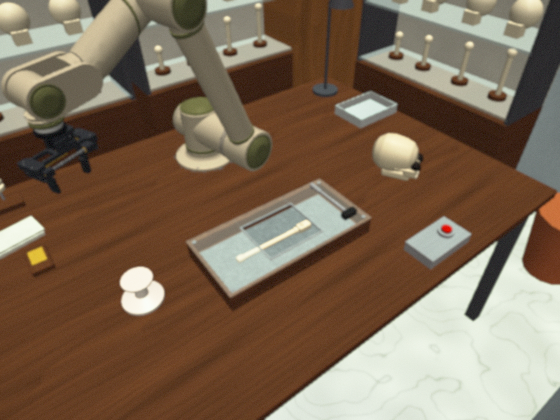

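The top view shows the shelf at pixels (203,156)–(394,248), the port at (264,173)–(333,230), and the ulna from its elbow at (257,204) to its wrist at (355,206). The hammer is at column 222. Next I'll take a closer crop and get metric values.

```bash
python3 - <<'E'
from h import *
import pickle
c,s=pickle.load(open('c0.pkl','rb'))
im=c['pixels'][150:255,196:400]
cv2.imwrite('pics/crop0.png',cv2.resize(im,None,fx=3.9,fy=3.9,interpolation=cv2.INTER_CUBIC))
for n,u,v,z in [('c1',204,156,.062),('c2',392,157,.062),('c3',394,248,.062),('c4',202,248,.062),('pA',264,173,.062),('pB',333,173,.062),('pC',333,230,.062),('pD',263,230,.062),('elb',257,204,.023),('wr',355,206,.023)]:
    print(n,onplane(c,u,v,z).round(4),world(c,u,v).round(4))
g=world(c,*np.meshgrid(np.arange(196,400),np.arange(150,255)))
print('z samples floor in port',g[205-150+15:205-150+20,290-196:310-196,2].mean(), 'acryl',g[40:45,40:45,2].mean())
E
```

```text
c1 [0.6919 0.1833 0.062 ] [0.6914 0.1831 0.0634]
c2 [ 0.6837 -0.3119  0.062 ] [ 0.7019 -0.3261  0.0011]
c3 [ 0.4427 -0.3044  0.062 ] [ 0.4506 -0.3192 -0.003 ]
c4 [0.4483 0.1851 0.062 ] [0.4557 0.1932 0.0021]
pA [0.6439 0.0256 0.062 ] [0.657  0.0265 0.0133]
pB [ 0.6419 -0.155   0.062 ] [ 0.6426 -0.1553  0.0593]
pC [ 0.4909 -0.1503  0.062 ] [ 0.4906 -0.15    0.0641]
pD [0.4929 0.0293 0.062 ] [0.4921 0.0292 0.0676]
elb [0.5694 0.0456 0.023 ] [0.5604 0.0443 0.066 ]
wr [ 0.561  -0.2153  0.023 ] [ 0.5538 -0.2097  0.0588]
z samples floor in port 0.014213484615797863 acryl 0.06368953806311342
```

View pics/crop0.png

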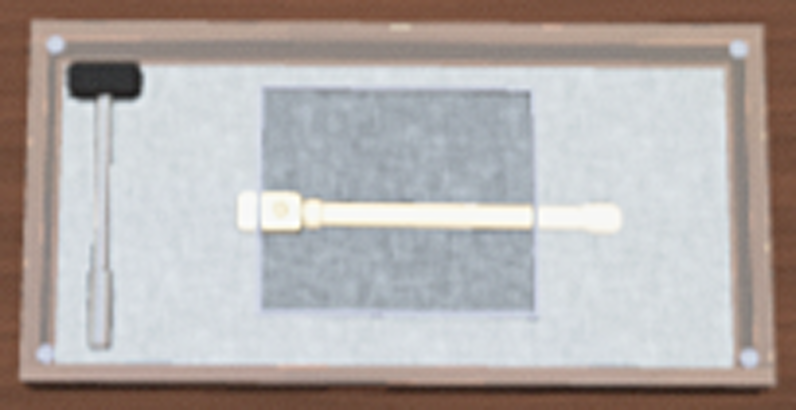

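Emit:
servo_tool --moves '[[[0.0407,-0.0215,0.004],[0,0,0]],[[0.0407,-0.0215,0.004],[0,0,0]],[[0.0407,-0.0215,0.004],[0,0,0]],[[0.0407,-0.0215,0.004],[0,0,0]],[[0.0407,-0.0215,0.004],[0,0,0]],[[0.0407,-0.0215,0.004],[0,0,0]],[[0.0407,-0.0215,0.004],[0,0,0]],[[0.0407,-0.0215,0.004],[0,0,0]],[[0.0407,-0.0215,0.004],[0,0,0]],[[0.0407,-0.0215,0.004],[0,0,0]],[[0.0407,-0.0215,0.004],[0,0,0]],[[0.0407,-0.0215,0.004],[0,0,0]],[[0,0,0],[0,0,-0.138]],[[0,0,0],[0,0,-0.138]],[[0,0,0],[0,0,-0.138]],[[0,0,0],[0,0,-0.138]],[[0,0,0],[0,0,-0.138]],[[0,0,0],[0,0,-0.138]],[[0,0,0],[0,0,-0.138]],[[0,0,0],[0,0,-0.138]]]' --fingers 0.6 --newtons 25

```text
t: 2.6
eef_pos: [0.5657, -0.0602, 0.2544]
eef_rot: [[0.029, 1.0, -0.001], [1.0, -0.029, 0.0], [0.0, -0.001, -1.0]]
ft_force: [-0.1, 0.3, 0.5]
opening: 0.0528
grasp_force: 0.0
```

```bash
python3 - <<'E'
from h import *
import pickle
c=shot('wrist','wrist0.png'); pickle.dump((c,ctrl.sense()),open('w0.pkl','wb'))
s=ctrl.sense(); print(s['t'],s['joint_pos'],s['eef_pos'],s['eef_rot'],s['opening']); print(c['extrinsics'].round(3))
E
```

```text
2.65 [-3.14006602e-01  4.52031624e-01  1.32549531e+00 -6.02639631e-05
  1.36500153e+00 -2.89920028e-01] [ 0.56568906 -0.0601789   0.25436811] [[ 2.40720019e-02  9.99709815e-01 -9.08276002e-04]
 [ 9.99710205e-01 -2.40717997e-02  2.32938345e-04]
 [ 2.11006911e-04 -9.13620081e-04 -9.99999560e-01]] 0.05269749873622888
[[ 1.     0.028  0.01   0.567]
 [-0.03   0.953  0.3    0.019]
 [-0.001 -0.3    0.954  0.337]
 [ 0.     0.     0.     1.   ]]
```

View pics/wrist0.png

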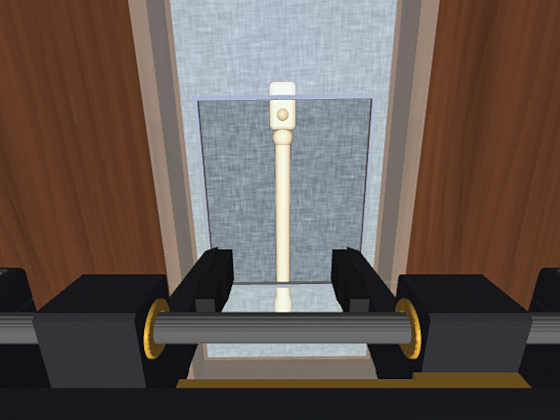

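The wrist view shows the elbow tip at (283,83) and the shaft down column 283 to row 280. The port's corners are (197,98), (372,98), (208,284) and (363,284). I'll turn these into metres.

```bash
python3 - <<'E'
from h import *
import pickle
c,_=pickle.load(open('w0.pkl','rb'))
for n,u,v,z in [('pA',197,98,.062),('pB',372,98,.062),('pC',363,284,.062),('pD',208,284,.062),('elbtop',283,83,.034),('wr',283,312,.034)]:
    print(n,onplane(c,u,v,z).round(4))
# shaft centre by rows
for v in (150,180,210,240,270):
    row=c['pixels'][v,240:330].astype(int); m=np.where((row[:,2]-row[:,0]>12)&(row[:,2]>150))[0]+240
    print(v,m.min(),m.max(),onplane(c,(m.min()+m.max()+1)/2-0.5,v,.023).round(4),world(c,int(m.mean()),v).round(4), (np.ptp(onplane(c,m[[0,-1]],np.array([v,v]),.023)[:,0])).round(4))
u=np.arange(215,260);print('floor z',np.median(world(c,u,0*u+200)[:,2]))
E
```

```text
pA [0.4947 0.033  0.062 ]
pB [0.6444 0.0285 0.062 ]
pC [ 0.646  -0.1529  0.062 ]
pD [ 0.4854 -0.1482  0.062 ]
elbtop [0.5688 0.0451 0.034 ]
wr [ 0.5616 -0.2053  0.034 ]
150 275 289 [ 0.566  -0.0177  0.023 ] [ 0.566  -0.0167  0.0319] 0.0144
180 275 289 [ 0.565  -0.0491  0.023 ] [ 0.5651 -0.0474  0.031 ] 0.0148
210 276 289 [ 0.5646 -0.0825  0.023 ] [ 0.5641 -0.0798  0.0315] 0.0142
240 276 289 [ 0.5636 -0.118   0.023 ] [ 0.5631 -0.1145  0.031 ] 0.0146
270 276 289 [ 0.5625 -0.1559  0.023 ] [ 0.562  -0.1514  0.031 ] 0.0151
floor z 0.012728270235412564
```

Emit:
servo_tool --moves '[[[0,-0.001,0.025],[0,0,0]],[[0,0,0.03],[0,0,0]],[[0,0,0.03],[0,0,0]],[[0,0,0.03],[0,0,0]],[[0,0,0.03],[0,0,0]],[[0,0,0.015],[0,0,0]],[[0,0,0.01],[0,0,0]],[[0,0,0.005],[0,0,0]],[[0,0,0],[0,0,0]],[[0,0,0],[0,0,0]]]'

```text
t: 3.9
eef_pos: [0.5651, -0.0602, 0.0804]
eef_rot: [[0.034, 0.999, 0.001], [0.999, -0.034, -0.0], [-0.0, 0.001, -1.0]]
ft_force: [0.1, 0.7, 0.2]
opening: 0.0529
grasp_force: 0.0
```

Emit:
servo_tool --moves '[[[0,0,0.002],[0,0,0]],[[0,0,0],[0,0,0]]]'

```text
t: 4.15
eef_pos: [0.5648, -0.0602, 0.0778]
eef_rot: [[0.034, 0.999, 0.0], [0.999, -0.034, -0.0], [-0.0, 0.0, -1.0]]
ft_force: [-0.2, 0.7, -0.1]
opening: 0.0529
grasp_force: 0.0
```

Emit:
servo_tool --moves '[[[0,0,0],[0,0,0]],[[0,0,0],[0,0,0]],[[0,0,0],[0,0,0]],[[0,0,0],[0,0,0]],[[0,0,0],[0,0,0]],[[0,0,0],[0,0,0]]]' --fingers 0 --newtons 30

```text
t: 4.9
eef_pos: [0.5649, -0.0602, 0.0778]
eef_rot: [[0.034, 0.999, 0.0], [0.999, -0.034, -0.0], [-0.0, 0.0, -1.0]]
ft_force: [0.4, -0.7, -0.2]
opening: 0.0152
grasp_force: 30.0
```

```bash
cat > plan.py <<'E'
import numpy as np
from scipy.spatial import cKDTree
W=np.array([(-60,23,0),(-60,32,0),(-92,34,0),(-92,55.8,11),(-77,61,13.2),(-62,68.5,16),(-42,81.5,20),(-22,90,22),(8,102,22),(8,130,22),(-36,172,0)],float)
N=[2,3,4,2,2,3,3,4,3,7]
def seg(a,b): return np.linspace(a,b,int(np.hypot(*np.subtract(b,a)))*2+2)
def poly(pts): return np.vstack([seg(pts[i],pts[i+1]) for i in range(len(pts)-1)])
o=25
U=poly([(-130,-11),(-104,-11),(-104,-8),(85,-8),(85,-11),(130,-11),(130,11),(85,11),(85,8),(-104,8),(-104,11),(-130,11),(-130,-11)])-[o,0]
G=poly([(-11,55),(-11,-9),(11,-9),(11,55),(37.5,55),(37.5,120),(-37.5,120),(-37.5,55),(-11,55)])
def acr(e=(-151,29)): return np.vstack([poly([(-298,57),(e[0],57),(e[0],62),(-310,62)]),poly([(172,57),(e[1],57),(e[1],62),(190,62)]),poly([(-298,57),(-298,12),(172,12),(172,57)])])
T=cKDTree(acr())
def tf(S,w):
    t=np.radians(w[2]);R=np.array([[np.cos(t),-np.sin(t)],[np.sin(t),np.cos(t)]]);return S@R.T+w[:2]
def tcp(w): return tf(np.array([[0,55.]]),w)[0]
if __name__=='__main__':
    for i,n in enumerate(N):
        rows=[]; mu=mg=99
        for k in range(n):
            a=W[i]+(W[i+1]-W[i])*k/n;b=W[i]+(W[i+1]-W[i])*(k+1)/n
            mu=min(mu,T.query(tf(U,b))[0].min());mg=min(mg,T.query(tf(G,b))[0].min())
            d=tcp(b)-tcp(a);t=np.radians(a[2]);dx=d@[np.cos(t),np.sin(t)];dz=d@[np.sin(t),-np.cos(t)]
            rows.append([[round(dx/1e3,4),0,round(dz/1e3,4)],[0,round(np.radians(b[2]-a[2]),4),0]])
        print(i+1,W[i+1],'clr %.1f %.1f tcp'%(mu,mg),tcp(W[i+1]).round(1),rows)
E
python3 plan.py
```

```text
1 [-60.  32.   0.] clr 4.5 6.5 tcp [-60.  87.] [[[np.float64(0.0), 0, np.float64(-0.0045)], [0, np.float64(0.0), 0]], [[np.float64(0.0), 0, np.float64(-0.0045)], [0, np.float64(0.0), 0]]]
2 [-92.  34.   0.] clr 9.7 11.7 tcp [-92.  89.] [[[np.float64(-0.0107), 0, np.float64(-0.0007)], [0, np.float64(0.0), 0]], [[np.float64(-0.0107), 0, np.float64(-0.0007)], [0, np.float64(0.0), 0]], [[np.float64(-0.0107), 0, np.float64(-0.0007)], [0, np.float64(0.0), 0]]]
3 [-92.   55.8  11. ] clr 3.4 17.9 tcp [-102.5  109.8] [[[np.float64(-0.0026), 0, np.float64(-0.0054)], [0, np.float64(0.048), 0]], [[np.float64(-0.0024), 0, np.float64(-0.0054)], [0, np.float64(0.048), 0]], [[np.float64(-0.0021), 0, np.float64(-0.0054)], [0, np.float64(0.048), 0]], [[np.float64(-0.0019), 0, np.float64(-0.0053)], [0, np.float64(0.048), 0]]]
4 [-77.   61.   13.2] clr 2.9 35.3 tcp [-89.6 114.5] [[[np.float64(0.0068), 0, np.float64(-0.0011)], [0, np.float64(0.0192), 0]], [[np.float64(0.0068), 0, np.float64(-0.001)], [0, np.float64(0.0192), 0]]]
5 [-62.   68.5  16. ] clr 3.0 41.3 tcp [-77.2 121.4] [[[np.float64(0.0068), 
[... 1183 characters left out ...]
87)], [0, np.float64(0.0), 0]], [[np.float64(0.0035), 0, np.float64(-0.0087)], [0, np.float64(0.0), 0]]]
10 [-36. 172.   0.] clr 16.6 69.8 tcp [-36. 227.] [[[np.float64(-0.0006), 0, np.float64(-0.0078)], [0, np.float64(-0.0549), 0]], [[np.float64(-0.001), 0, np.float64(-0.0076)], [0, np.float64(-0.0549), 0]], [[np.float64(-0.0014), 0, np.float64(-0.0074)], [0, np.float64(-0.0549), 0]], [[np.float64(-0.0018), 0, np.float64(-0.0071)], [0, np.float64(-0.0549), 0]], [[np.float64(-0.0022), 0, np.float64(-0.0069)], [0, np.float64(-0.0549), 0]], [[np.float64(-0.0026), 0, np.float64(-0.0066)], [0, np.float64(-0.0549), 0]], [[np.float64(-0.0029), 0, np.float64(-0.0063)], [0, np.float64(-0.0549), 0]]]
```

Emit:
servo_tool --moves '[[[0,0,-0.0025],[0,0,0]],[[0,0,-0.0025],[0,0,0]],[[0,0,-0.003],[0,0,0]],[[0,0,-0.003],[0,0,0]],[[-0.007,0,0],[0,0,0]],[[-0.009,0,0],[0,0,0]],[[-0.009,0,0],[0,0,0]],[[-0.007,0,0],[0,0,0]],[[0,0,0],[0,0,0]],[[0,0,0],[0,0,0]]]'

```text
t: 6.15
eef_pos: [0.5637, -0.0921, 0.0887]
eef_rot: [[0.034, 0.999, -0.0], [0.999, -0.034, 0.0], [0.0, -0.0, -1.0]]
ft_force: [0.7, 0.4, -0.3]
opening: 0.0151
grasp_force: 30.0
```

```bash
python3 - <<'E'
from h import *
import pickle
c=shot('wrist','wrist1.png'); pickle.dump(c,open('w1.pkl','wb'))
s=ctrl.sense(); print(s['eef_pos'],s['eef_rot'],s['moment'])
for u,v in [(283,v) for v in range(60,200,20)]: print(v,world(c,u,v).round(4))
E
```

```text
[ 0.56370743 -0.09196335  0.08874063] [[ 3.37875850e-02  9.99429031e-01 -1.04325208e-04]
 [ 9.99429031e-01 -3.37875737e-02  1.07406109e-04]
 [ 1.03819888e-04 -1.07894634e-04 -9.99999989e-01]] [ 0.01351019 -0.08527897 -0.00369457]
60 [0.5666 0.0059 0.0449]
80 [ 0.5664 -0.0011  0.0444]
100 [ 0.5662 -0.0084  0.0448]
120 [ 0.5659 -0.0159  0.0481]
140 [ 0.5656 -0.0238  0.0453]
160 [ 0.5654 -0.032   0.0446]
180 [ 0.5651 -0.0407  0.0437]
```

View pics/wrist1.png

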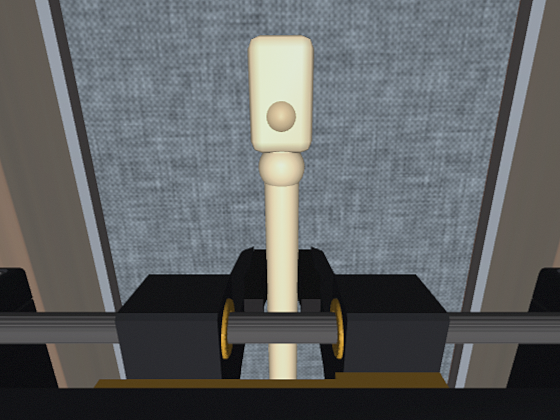

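The ulna is held straight and the elbow tip at (281,38) is clear inside the port, with no rim in front of it. Next I'll tilt it elbow-up.

Emit:
servo_tool --moves '[[[-0.0013,0,-0.0027],[0,0.024,0]],[[-0.0013,0,-0.0027],[0,0.024,0]],[[-0.0012,0,-0.0027],[0,0.024,0]],[[-0.0012,0,-0.0027],[0,0.024,0]],[[-0.0011,0,-0.0027],[0,0.024,0]],[[-0.001,0,-0.0027],[0,0.024,0]],[[-0.001,0,-0.0027],[0,0.024,0]],[[-0.0009,0,-0.0026],[0,0.024,0]],[[0,0,0],[0,0,0]],[[0,0,0],[0,0,0]]]'

```text
t: 7.45
eef_pos: [0.5633, -0.1029, 0.1094]
eef_rot: [[0.033, 0.999, 0.006], [0.981, -0.034, 0.191], [0.191, -0.0, -0.982]]
ft_force: [0.5, 0.4, -1.2]
opening: 0.0152
grasp_force: 30.0
```

```bash
python3 - <<'E'
from h import *
s=ctrl.sense(); print(s['eef_pos'],s['eef_rot'],s['joint_pos'],s['moment'])
c=shot('scene','scene1.png')
w=shot('wrist')
cv2.imwrite('pics/mix1.png',np.hstack([cv2.resize(c['pixels'][150:310,170:390],(400,291)),cv2.resize(w['pixels'],(388,291))]))
for v in range(20,260,20): print(v,world(w,283,v).round(4))
E
```

```text
[ 0.56332424 -0.10285341  0.10940343] [[ 3.33875860e-02  9.99422463e-01  6.32533989e-03]
 [ 9.81068101e-01 -3.39811008e-02  1.90658506e-01]
 [ 1.90763335e-01 -1.60038062e-04 -9.81636045e-01]] [-0.44566574  0.6378705   1.47625709  0.1960841   1.11293321 -0.50609191] [-0.16160455 -0.07760822  0.0070555 ]
20 [0.5683 0.0502 0.0129]
40 [0.5667 0.0089 0.0851]
60 [0.5665 0.0015 0.0857]
80 [ 0.5662 -0.0054  0.0848]
100 [ 0.566  -0.0123  0.0824]
120 [ 0.5658 -0.02    0.083 ]
140 [ 0.5655 -0.0273  0.0789]
160 [ 0.5653 -0.0353  0.0769]
180 [ 0.565  -0.0437  0.0749]
200 [ 0.5647 -0.0527  0.0713]
220 [ 0.5644 -0.062   0.0688]
240 [ 0.5641 -0.0716  0.0677]
```

View pics/mix1.png

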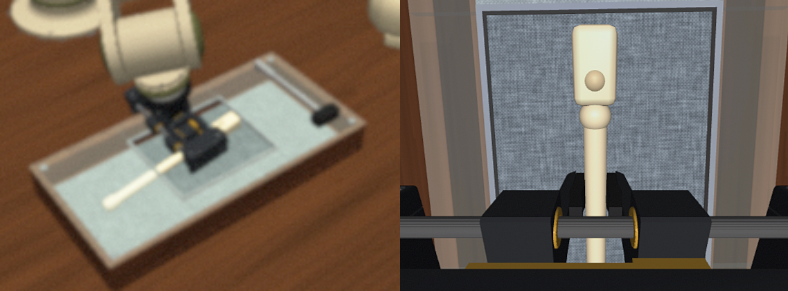

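Emit:
servo_tool --moves '[[[0.0034,0,-0.0006],[0,0.0096,0]],[[0.0034,0,-0.0005],[0,0.0096,0]],[[0.0034,0,-0.0005],[0,0.0096,0]],[[0.0034,0,-0.0005],[0,0.0096,0]],[[0.0034,0,-0.0009],[0,0.0122,0]],[[0.0034,0,-0.0009],[0,0.0122,0]],[[0.0034,0,-0.0009],[0,0.0122,0]],[[0.0034,0,-0.0009],[0,0.0122,0]],[[0,0,0],[0,0,0]]]'

```text
t: 8.68
eef_pos: [0.5642, -0.0777, 0.1212]
eef_rot: [[0.033, 0.999, 0.009], [0.961, -0.034, 0.276], [0.276, 0.0, -0.961]]
ft_force: [-0.1, 0.2, -0.5]
opening: 0.0153
grasp_force: 30.0
```

Emit:
servo_tool --moves '[[[0.0032,0,-0.0011],[0,0.0117,0]],[[0.0032,0,-0.0011],[0,0.0117,0]],[[0.0032,0,-0.0011],[0,0.0117,0]],[[0.0032,0,-0.001],[0,0.0117,0]],[[0.0032,0,-0.001],[0,0.0117,0]],[[0.0032,0,-0.001],[0,0.0117,0]],[[0,0,0],[0,0,0]]]'

```text
t: 9.55
eef_pos: [0.5648, -0.0613, 0.1331]
eef_rot: [[0.032, 0.999, 0.012], [0.939, -0.034, 0.342], [0.342, 0.0, -0.94]]
ft_force: [0.2, -0.1, -0.8]
opening: 0.0147
grasp_force: 30.0
```

```bash
python3 - <<'E'
from h import *
s=ctrl.sense(); print(s['eef_pos'],s['eef_rot'],s['joint_pos'],s['moment'])
c=shot('scene','scene2.png')
w=shot('wrist')
cv2.imwrite('pics/mix2.png',np.hstack([cv2.resize(c['pixels'][150:310,170:390],(400,291)),cv2.resize(w['pixels'],(388,291))]))
for v in range(40,260,20): print(v,world(w,283,v).round(4))
E
```

```text
[ 0.56482294 -0.06129018  0.13309395] [[ 3.18048843e-02  9.99424123e-01  1.18266948e-02]
 [ 9.38999976e-01 -3.39318848e-02  3.42239204e-01]
 [ 3.42443418e-01  2.20387846e-04 -9.39538427e-01]] [-0.42388944  0.61260268  1.47002344  0.34455854  1.21660432 -0.53620993] [-0.29534963 -0.04794487  0.03375493]
40 [0.5683 0.0533 0.1256]
60 [0.5681 0.0455 0.1257]
80 [0.5678 0.039  0.1233]
100 [0.5676 0.0322 0.1206]
120 [0.5674 0.0246 0.1197]
140 [0.5671 0.0179 0.115 ]
160 [0.5669 0.0103 0.1118]
180 [0.5666 0.0024 0.108 ]
200 [ 0.5664 -0.0058  0.1022]
220 [ 0.5661 -0.0147  0.1012]
240 [ 0.5658 -0.024   0.0962]
```

View pics/mix2.png

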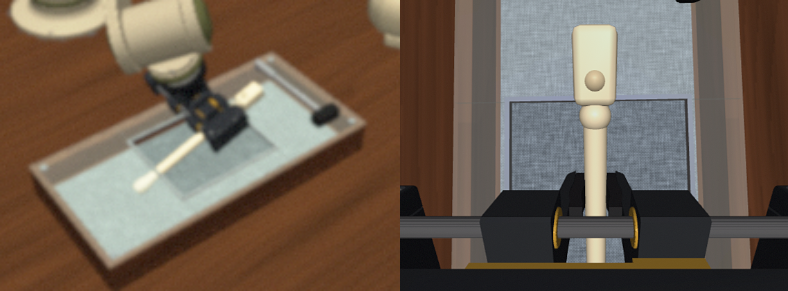

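The elbow end is out above the acrylic, the ulna is still in line with the gripper, and no contact force shows. I'll draw the wrist end out next.

Emit:
servo_tool --moves '[[[0.0066,0,-0.0004],[0,0.0116,0]],[[0.0066,0,-0.0003],[0,0.0116,0]],[[0.0066,0,-0.0002],[0,0.0116,0]],[[0.0065,0,0],[0,0,0]],[[0.0065,0,0],[0,0,0]],[[0.0065,0,0],[0,0,0]],[[0.0065,0,0],[0,0,0]],[[0.0065,0,0],[0,0,0]],[[0,0,0],[0,0,0]]]'

```text
t: 10.78
eef_pos: [0.5665, -0.0126, 0.1532]
eef_rot: [[0.031, 0.999, 0.013], [0.927, -0.033, 0.375], [0.375, 0.0, -0.927]]
ft_force: [0.6, -0.2, -0.2]
opening: 0.0151
grasp_force: 30.0
```

Emit:
servo_tool --moves '[[[0.0035,0,-0.0087],[0,0,0]],[[0.0035,0,-0.0087],[0,0,0]],[[0.0035,0,-0.0087],[0,0,0]],[[-0.0006,0,-0.0078],[0,-0.055,0]],[[-0.001,0,-0.0076],[0,-0.055,0]],[[-0.0014,0,-0.0074],[0,-0.055,0]],[[-0.0018,0,-0.0071],[0,-0.055,0]],[[-0.0022,0,-0.0069],[0,-0.055,0]],[[-0.0026,0,-0.0066],[0,-0.055,0]],[[-0.0029,0,-0.0063],[0,-0.055,0]],[[0,0,0],[0,0,0]],[[0,0,0],[0,0,0]],[[0,0,0],[0,0,0]]]'

```text
t: 12.4
eef_pos: [0.5656, -0.0366, 0.2269]
eef_rot: [[0.034, 0.999, -0.0], [0.999, -0.034, -0.0], [-0.0, -0.0, -1.0]]
ft_force: [0.2, 0.2, -1.2]
opening: 0.015
grasp_force: 30.0
```

```bash
python3 - <<'E'
from h import *
s=ctrl.sense(); print(s['t'],s['eef_pos'],s['eef_rot'],s['moment'])
c=shot('scene','scene3.png'); t=shot('top')
w=shot('wrist')
cv2.imwrite('pics/mix3.png',np.vstack([np.hstack([cv2.resize(c['pixels'][130:310,150:390],(400,291)),cv2.resize(w['pixels'],(388,291))]),cv2.resize(t['pixels'][140:260,150:450],(788,309))]))
for v in range(40,260,20): print(v,world(w,283,v).round(4))
E
```

```text
12.4 [ 0.56555062 -0.03658218  0.22690458] [[ 3.43484017e-02  9.99409798e-01 -4.92457471e-04]
 [ 9.99409919e-01 -3.43484147e-02 -1.79863954e-05]
 [-3.48909132e-05 -4.91549077e-04 -9.99999879e-01]] [-0.00506509 -0.10926893 -0.08510113]
40 [0.5688 0.0682 0.1828]
60 [0.5685 0.0611 0.1846]
80 [0.5683 0.0544 0.1829]
100 [0.5681 0.0471 0.1833]
120 [0.5678 0.0396 0.1867]
140 [0.5675 0.0316 0.1826]
160 [0.5673 0.0232 0.1813]
180 [0.567  0.015  0.1831]
200 [0.5667 0.005  0.179 ]
220 [ 0.5664 -0.004   0.1804]
240 [ 0.566  -0.0139  0.1804]
```

View pics/mix3.png

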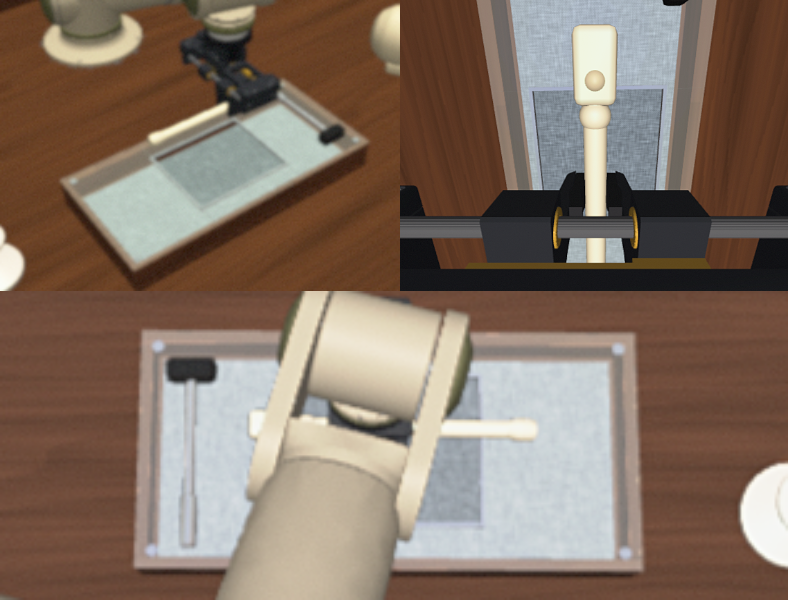

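The ulna is out and level, with its axis at z ≈ 0.172, which puts the underside about 99 mm above the acrylic. The hammer, stand and cranium haven't moved. I'll make a last 2 mm sideways trim and let it settle.

Emit:
servo_tool --moves '[[[0,0.002,-0.001],[0,0,0]],[[0,0,0],[0,0,0]],[[0,0,0],[0,0,0]],[[0,0,0],[0,0,0]],[[0,0,0],[0,0,0]],[[0,0,0],[0,0,0]]]'

```text
t: 13.3
eef_pos: [0.5676, -0.0366, 0.2281]
eef_rot: [[0.034, 0.999, -0.0], [0.999, -0.034, -0.001], [-0.001, -0.0, -1.0]]
ft_force: [0.5, 1.0, -0.8]
opening: 0.015
grasp_force: 30.0
```

```bash
python3 - <<'E'
from h import *
s=ctrl.sense(); print(s['t'],s['eef_pos'],abs(s['qd']).max(),s['grasp_force'])
t=shot('top'); p=onplane(t,np.array([354.4,245.2]),np.array([194,191.6]),.173); print(p.round(4),p.mean(0).round(4),np.linalg.norm(p[0]-p[1]))
print(job.sign_off())
E
```

```text
13.3 [ 0.56762811 -0.03655546  0.22810057] 0.0014468442004463731 29.993473291397095
[[ 0.5599 -0.1915  0.173 ]
 [ 0.5686  0.0689  0.173 ]] [ 0.5643 -0.0613  0.173 ] 0.26059757152426055
the job is handed in; nothing more can be done
None
```

The ulna was drawn out through the port elbow end first and handed in at 13.3 s, held level and still, centred over the port to within about 2–3 mm and about 10 cm above the acrylic; no contact force with the shelf showed, and the cranium, stand and hammer were not touched.

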